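# Tapping a stuck plaster insert out of its mould frame

### The job

The plaster insert is stuck in the mould frame. With the wooden mallet, reach in under the cross bar and tap its left-hand face with light taps, alternately at the end near you and the end far from you, the first tap moving one end only, so that it walks out nearly square until it is clear of the side grooves; use nothing but the mallet on it until then. Stand the mallet back upright on the bare table, then lift the insert out by its wooden grip and lay it gently the right way up on the middle of the ware board, leaving the pot of pens, the clay ball and the wooden rib where they are.

Things in the scene. Friction and masses are not known exactly. Their poses are not given: they have to be found in the camera images.
- mould: Mould frame of plywood and timber, fixed to the table (place and yaw vary). Origin on the table under the frame's middle line, +x the way out for the insert (to the robot's right, give or take 0.25 rad), +y away from the robot, z up. Base plate 10 mm thick, x = -25 to 150 mm, 204 mm wide; end stop 16 mm high at x = 138 to 150 mm.
- lip_near (a point): Middle of the top of the timber lip nearer the robot, which covers one of the two grooves; the far one is its mirror image in the frame's x axis. Lips: x = -20 to 32 mm in the frame, y = 66 to 102 mm either side of the middle line, top at z = 34 mm, underside 26 mm.
- bar_mid (a point): Middle of the dark steel cross bar bridging the frame's left-hand end: 24 mm (frame x) by 22 mm (z), 204 mm long along frame y, centre at frame x = -9 mm, 140 mm over the table (underside 129 mm, top 151 mm), on a 10 mm post at each end. An upright mallet cannot follow the insert under it: its handle must lean back to the left (frame -x) 30 to 40 degrees.
- insert: White plaster insert, about 0.45 kg. Origin on its underside, middle of its left-hand (struck) face; +x towards its far face. Block 80 (x) x 120 (y) x 58 mm high; at the foot of the struck face (x = 0 to 28 mm) a 10 mm thick tongue sticks out 25 mm on each side into the grooves. It slides on the base plate, struck face at first within 10 mm of frame x = 0, yaw under 0.05.
- insert_near (a point): Point on the struck face 46 mm from its middle towards the robot (-y), 50 mm over the insert's underside (60 mm over the table): where to tap the near end. The tongues are clear of the groove lips once this point and its far twin are both beyond x = 36 mm of the mould frame; they may go on to about 55 mm.
- insert_far (a point): The same, 46 mm from the middle away from the robot (+y). Hidden strips in the grooves hold each tongue by friction, some 4 to 7 N each: a tap at one point swings that end forward about the other end, which stays. Never let one end get more than 8 degrees (13 mm between these two points, hard limit 10 degrees) ahead. Keep taps under 25 N: press on slowly, up to about 50 mm/s.
- insert_grip (a point): Centre of the free part of the wooden grip block on the insert: block 44 (insert x) x 36 (insert y) x 42 mm high, this point 46 mm beyond the struck face and 80 mm over the insert's underside (block top at 100 mm, plaster top at 58 mm).
- mallet: Turned wooden mallet, 0.25 kg, standing on its head, handle up, on one side of the table. Origin at the centre of the head's flat bottom, z along the handle. Head round about the handle's axis: 46 mm diameter at the bottom, 48 mm half-way, 42 mm at the top, 58 mm high, bottom rim rounded by 4 mm. Handle 22 x 22 mm square (sides along its x and y), from 58 to 148 mm.
- mallet_grip (a point): Point to grip on the mallet's handle, on its axis, 98 mm over the bottom of the head.
- ware_board: Pale wooden ware board 180 (x) x 120 (y) x 14 mm, fixed flat on the table on the side opposite to the mallet. Origin under its middle.
- board_top (a point): Middle of the ware board's top face.
- tool_pot_mid (a point): Black pot of pens, 80 mm across, 147 mm high, standing beyond the mallet: to be left alone. Point on its axis 20 mm up.
- clay_ball_mid (a point): Ball of clay, about 62 mm across, 48 mm high, in front of the mould: to be left alone. Point 20 mm up.
- wood_rib_mid (a point): Flat wooden rib 59 x 84 x 6 mm, in front of the mould: to be left alone. Point 20 mm over its underside.
There are look-alikes about, which are no part of the job. Several things have the shape of the mallet; the one meant has the colours described above.

How it is judged:
On the way, in this order (a step that is already met when the one before it is completed fails the run):
1. a first tap has brought one end of the insert forward by more than 4 mm while the other has moved less than 5 mm (((distance of insert_near from where it was at the start of the episode above 0.004 m and distance of insert_far from where it was at the start of the episode below 0.005 m) or (distance of insert_far from where it was at the start of the episode above 0.004 m and distance of insert_near from where it was at the start of the episode below 0.005 m))), for 0.1 s.
2. the other end has followed: both ends are more than 7 mm forward (distance of each of insert_near, insert_far from where it was at the start of the episode above 0.007 m), for 0.1 s.
3. both ends are clear of the grooves (more than 36 mm along the frame), the insert still flat on the base plate (x of each of insert_near, insert_far in the frame of mould above 0.036 m and z of insert in the frame of mould below 0.016 m), for 0.2 s.
At the end, for the whole second after the job is handed in: The insert lies flat, right way up and at rest on the ware board, its grip within 45 mm of the board's middle; the mallet stands upright on its head at rest on the table; both released (horizontal distance between insert_grip and board_top below 0.045 m and z of insert in the frame of board_top between -0.005 and 0.005 m and angle between insert's own z axis and vertical below 0.08 rad and linear speed of each of insert, mallet below 0.02 m/s and angle between mallet's own z axis and vertical below 0.1 rad and height (world z) of mallet between -0.005 and 0.006 m); the robot touches nothing.
It fails at once if the insert is cocked by more than 10 degrees in the frame before it is clear (angle between the x axis of insert and the x axis of mould, either way round above 0.175 rad and x of insert in the frame of mould below 0.036 m and horizontal distance between insert and mould below 0.06 m and z of insert in the frame of mould below 0.016 m).
It fails at once if the mallet strikes the insert with more than 25 N (contact force between mallet and insert above 25 N).
It fails at once if the robot itself touches the insert before it is clear of the grooves (contact force between any of the fingers, the arm and insert above 0.5 N and x of any of insert_near, insert_far in the frame of mould below 0.034 m and horizontal distance between insert and mould below 0.06 m and z of insert in the frame of mould below 0.016 m).
It fails at once if the insert is dropped or banged on the ware board (over 60 N) (contact force between insert and ware_board above 60 N).
It fails at once if a bystander (pot, clay, rib) is moved more than 20 mm (distance of any of tool_pot_mid, clay_ball_mid, wood_rib_mid from where it was at the start of the episode above 0.02 m).
It also fails if it takes over 72 s, if anything falls off the work surface, if the arm or the gripper's body presses on something with over 40 N, if the wrist force passes 120 N, or if a joint passes its speed limit or range.

### The arm

A 7-joint arm with a two-finger parallel gripper is mounted at the origin on a cart in front of the work surface, level with it; the furniture and walls round the work are solid. World frame = base frame: x ahead of the robot, y to its left, z up, the work surface at z = 0. Lengths are in m, angles in rad, forces in N, time in s.
With the tool pointing down it reaches from about 0.35 to 0.9 m from the base axis. Payload 8.1 kg.
Tool frame: the origin (TCP) lies on the centre line of the jaws, within the pads' length; the fingertips stand 19 mm ahead of it and the grasp point (between the pads) is the TCP (arm.tip_reach is the distance from the TCP to the fingertips, in m); z points along the fingers, y is the line along which they close (so a half turn about z gives the same grasp; the last joint's range is limited). The gripper opens to 92 mm and grips with 3 to 60 N. Pads are 19 mm wide; open, the fingers measure 130 mm over their backs; the gripper's body (75 mm by 190 mm) begins 47 mm behind the grasp point.
Start: joints at [-1.316, 0.434, 0.025, 1.573, -0.012, 1.134, -0.075], TCP at [0.219, 0.585, 0.246] pointing down, gripper open.
Joint ranges: [-2.62, 2.62], [-0.44, 2.09], [-1.27, 1.32], [0.08, 2.57], [-1.32, 4.46], [0.12, 2], [-2.74, 2.74]. Speed limits (rad/s): [2.22, 2.22, 3.01, 3.01, 3.14, 3.14, 3.14].

### API

Orientations are given as a rotation vector (axis times angle).
In Python, from cell import arm gives the robot as it stands.
- The arm moves only by the tool arm_command, never from a script. Its argument "targets" is a list that holds one entry, the list of rows, each a list of 6 numbers: the shift along the tool's x, y, z in m, then the turn, a rotation vector about the tool's x, y, z in rad. A call has 1 to 10 rows; each row shifts and turns the commanded pose from where the row before left it, along the tool's axes as they then stand; what a row does not reach is not made up. A row lasts 1/8 s, in which the tool goes at most 62.5 mm and 10.7 degrees, less where a joint would pass 70% of its speed; a pose out of reach is approached as far as the arm can. A call with a gripper value outside its range is refused whole. "jaw" is the finger opening in m, from 0 to 0.0918, set as the call begins (left out, the last holds). The fingers move at their own pace and stop on an object; "newtons" is the grip in N (left out, the last holds). Time passes only in rows, so rows that do not move let the fingers close. It gives the time, the measured TCP pose, the force, the opening and the grip force at its end, in the units of the state.
- arm.observe(): the state, without advancing time (a new reading comes with each control period).
- arm.get_image(name): name is "scene" or "top" or "wrist"; returns a dict with "pixels" (384x512x3 uint8, red, green, blue), "z_map" (384x512 float32, m along the optical axis (not along the pixel's ray), 0 where there is no reading), "fx", "fy", "cx", "cy" (pixels), "xyz" and "rotation" of the camera in the world; the wrist camera has in their place "T_tool_cam" (4x4, takes a point from camera to tool coordinates, whose origin is the TCP and whose axes are the flange's). Camera axes: x right, y down, z forward; pixel columns grow to the right and rows downward; lengths in m; the calibration is good to about 2 mm. A picture is of the moment at which its call begins: read the wrist's pose just before it.
- arm.sign_off(): hands the job in; it is judged then, once.
The state is a dict: "clock": time; "joints": joint angles; "dq": joint speeds; "joint_efforts": joint torques, N m; "position": TCP position; "ee_rot": TCP orientation; "force": force on the tool from outside, world axes, zero at the start; "ft_torque": the same for the moment, N m; "width": opening from 0.0 (shut) to 1.0 (fully open); "gripper_force": force on a finger pad.
Only numpy, scipy, OpenCV 4.12 (cv2) and the standard library are available. Lean on these libraries where they do the work, as an engineer would, in place of code of your own. Each camera call takes 0.05 s, during which the arm holds its last target. There are 200 camera calls.

## Working session

There is one attempt and no reset: what is moved stays moved. The work goes in short steps, Python scripts to look and compute and a tool call to move; the robot and the scene stay as the last step left them, time stands still between calls to the robot, and variables do not carry over. Pictures are saved under pics/ and viewed, at most 10 in all, crops included, and the job is handed in when it is done.

Besides the shell and the picture viewer there is one more tool, called after ">>>" in YAML: its name, and indented under it one key for each argument. arm_command: Moves the arm, as the interface text tells. Its arguments: {"type":"object","properties":{"targets":{"type":"array","items":{"type":"array","items":{"type":"array","items":{"type":"number"}}}},"jaw":{"type":"number"},"newtons":{"type":"number"}},"required":["targets"]}

```bash
mkdir -p pics; ls; cat > h.py <<'E'
import numpy as np, cv2
from scipy.spatial.transform import Rotation as R
from cell import arm
def rotm(r):
    r=np.array(r,float); return r if r.shape==(3,3) else (R.from_quat(r).as_matrix() if r.size==4 else R.from_rotvec(r).as_matrix())
def cloud(im):
    z=im["z_map"]; v,u=np.mgrid[:z.shape[0],:z.shape[1]]
    P=np.stack([(u-im["cx"])/im["fx"]*z,(v-im["cy"])/im["fy"]*z,z],-1)
    if "T_tool_cam" in im:
        s=im["state"]; T=np.array(im["T_tool_cam"]); P=P@T[:3,:3].T+T[:3,3]
        W=P@rotm(s["ee_rot"]).T+np.array(s["position"])
    else: W=P@rotm(im["rotation"]).T+np.array(im["xyz"])
    W[z==0]=np.nan; return W
def get(n):
    s=arm.observe(); im=arm.get_image(n); im["state"]=s; return im,cloud(im)
def save(n,p): cv2.imwrite("pics/"+n+".png",p[...,::-1])
E
python3 - <<'E'
from h import *
print(arm.observe())
for n in("scene","top"):
    im,W=get(n); save(n,im["pixels"]); np.savez(n,W=W,p=im["pixels"]); print(n,im["xyz"],im["rotation"],im["fx"])
E
```

```text
pics
{'clock': 0.0, 'joints': array([-1.31558524,  0.43525339,  0.0249961 ,  1.57407971, -0.01158938,
        1.13400839, -0.07505557]), 'dq': array([ 0.00218527,  0.00025147, -0.00096844,  0.00068815,  0.00052108,
        0.00114819,  0.00037116]), 'joint_efforts': array([ 2.78678311e-05, -6.67883849e+01,  9.84603725e-01, -3.14434040e+01,
       -6.05268474e-02,  4.34525299e-02,  1.64533758e-04]), 'position': array([0.21878988, 0.58494427, 0.24493306]), 'ee_rot': array([-5.59097491e-01, -3.09131771e+00,  2.51221566e-03]), 'force': array([0.32253098, 0.3878384 , 0.39746578]), 'ft_torque': array([-0.01175014,  0.02606575,  0.00123498]), 'gripper_force': 0.0, 'width': 1.0005029028948296}
scene [ 0.0685527  -0.74228865  0.91235337] [-2.25838499  0.61566687 -0.29151227] 430.0001139723411
top [ 0.31609497 -0.00387661  1.27199574] [-2.16589473  2.11404771 -0.16682559] 446.65256773132654
```

View pics/scene.png

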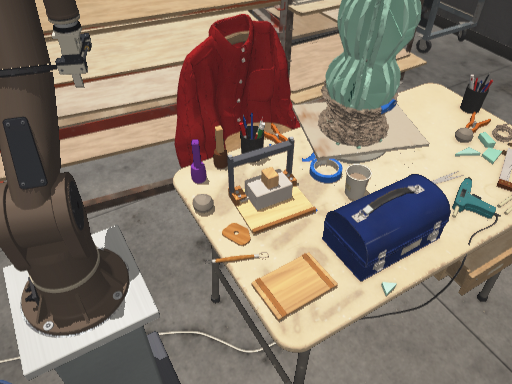

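View pics/top.png

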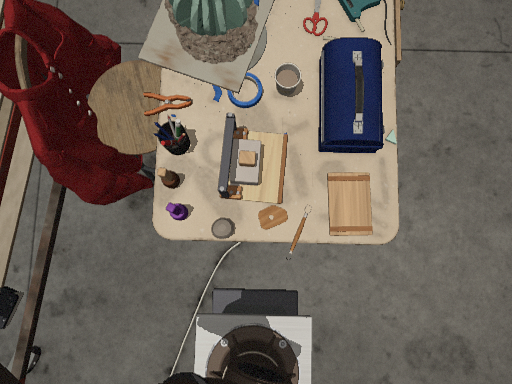

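The top view shows the brown mallet at (168,178), a purple look-alike at (177,211), the pot at (172,137), the mould with its insert around (252,165), the clay ball at (222,228), the rib at (273,217) and the ware board at (350,204).

```bash
cat > m.py <<'E'
from h import *
for n,boxes in (("top",dict(mallet=(155,165,185,195),purple=(163,200,192,222),mould=(215,108,292,206),board=(322,168,376,240),pot=(155,115,195,158),clay=(208,215,236,240),rib=(255,203,290,232),toolb=(315,35,388,155))),):
    d=np.load(n+".npz");W=d["W"];p=d["p"]
    for k,(a,b,c,e) in boxes.items():
        w=W[b:e,a:c].reshape(-1,3); 
        print(k)
        for lo,hi in ((.004,.02),(.02,.04),(.04,.06),(.06,.075),(.075,.1),(.1,.13),(.13,.17)):
            s=w[(w[:,2]>lo)&(w[:,2]<hi)]
            if len(s)>8:
                r=cv2.minAreaRect((s[:,:2]*1000).astype(np.float32)); print("  z%.3f-%.3f n%d med %s rect c%s s%s a%.1f"%(lo,hi,len(s),np.round(np.median(s,0),4),np.round(r[0],1),np.round(r[1],1),r[2]))
E
python3 m.py
python3 - <<'E'
from h import *
d=np.load("top.npz");W=d["W"]
print(np.nanmedian(W[215:235,300:320].reshape(-1,3),0))
p=d["p"][95:245,145:385]; save("topc",cv2.resize(p,None,fx=3.3,fy=3.3,interpolation=2))
E
```

```text
mallet
  z0.004-0.020 n40 med [0.5073 0.2282 0.0055] rect c[524.9 249.2] s[73.2 77.9] a11.0
  z0.020-0.040 n33 med [0.5048 0.2292 0.033 ] rect c[511.3 234.5] s[18.9 45.8] a55.1
  z0.040-0.060 n112 med [0.511  0.2362 0.055 ] rect c[516.2 242.4] s[37. 44.] a51.5
  z0.060-0.075 n27 med [0.5102 0.2377 0.0631] rect c[514.5 240.7] s[25.8 36.7] a41.9
  z0.075-0.100 n20 med [0.5123 0.2367 0.0869] rect c[513.8 241.3] s[10.8 24.6] a41.6
  z0.100-0.130 n32 med [0.5121 0.2368 0.1166] rect c[513.6 241.4] s[13.3 25.7] a42.0
  z0.130-0.170 n83 med [0.5175 0.2453 0.1465] rect c[519.5 246.9] s[22.8 21.4] a81.6
purple
  z0.004-0.020 n25 med [0.4252 0.2071 0.007 ] rect c[433.6 227. ] s[56.6 80.7] a0.3
  z0.020-0.040 n32 med [0.4196 0.1997 0.0329] rect c[424.8 211.9] s[31.4 45.6] a57.0
  z0.040-0.060 n115 med [0.4231 0.2082 0.0556] rect c[426.2 215.2] s[36.9 45.5] a60.3
  z0.060-0.075 n16 med [0.4178 0.2099 0.0623] rect c[422.9 209.7] s[17.4 34.1] a46.9
  z0.075-0.100 n16 med [0.4242 0.2084 0.0867] rect c[424.2 209.7] s[ 3.2 21.2] a65.0
  z0.100-0.130 n21 med [0.4235 0.2087 0.1163] rect c[423.9 209.6] s
[... 1866 characters left out ...]
.3] a0.8
toolb
  z0.004-0.020 n331 med [ 0.685  -0.1942  0.008 ] rect c[ 793.5 -273.3] s[370.9 217.7] a0.1
  z0.020-0.040 n179 med [ 0.6256 -0.1766  0.0301] rect c[ 721.8 -195.9] s[322.4 138.2] a29.7
  z0.040-0.060 n62 med [ 0.6158 -0.2564  0.0447] rect c[ 722.3 -195.5] s[326.3 140.6] a30.0
  z0.060-0.075 n116 med [ 0.614  -0.2336  0.071 ] rect c[ 721.7 -196.5] s[330.  141.6] a29.7
  z0.075-0.100 n603 med [ 0.6704 -0.178   0.0839] rect c[ 757.5 -258.8] s[290.9 174.3] a0.1
  z0.100-0.130 n1346 med [ 0.7386 -0.1925  0.12  ] rect c[ 757.3 -256. ] s[285.3 159.2] a0.2
  z0.130-0.170 n4327 med [ 0.7528 -0.2484  0.1442] rect c[ 758.1 -255.4] s[287.2 128.6] a0.0
[ 0.40169364 -0.15136766  0.00047739]
```

View pics/topc.png

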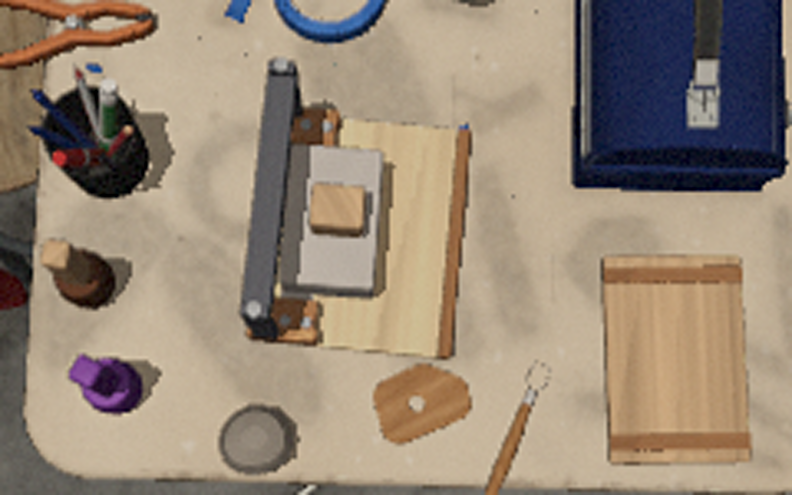

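The crop shows the bar on the mould's left and the insert's plaster top with its grip block at crop (338,210). The mould opens to the right, and the board's long side runs up the image. Next I fit the frame and insert poses.

```bash
python3 - <<'E'
from h import *
d=np.load("top.npz");W=d["W"];p=d["p"].astype(int)
hsv=cv2.cvtColor(d["p"],cv2.COLOR_RGB2HSV)
def rect(m,n):
    m=cv2.morphologyEx(m.astype(np.uint8),cv2.MORPH_OPEN,np.ones((2,2)))>0
    s=W[m]; r=cv2.minAreaRect((s[:,:2]*1000).astype(np.float32)); print(n,m.sum(),np.round(s.mean(0),4),np.round(r[0],1),np.round(r[1],1),r[2]); return s
box=np.zeros(p.shape[:2],bool); box[108:206,215:292]=1
z=W[...,2]
bar=rect(box&(z>.145)&(z<.156),"bar")
c,s_,vt=np.linalg.svd((bar-bar.mean(0))[:,:2],full_matrices=False); ydir=vt[0]*np.sign(vt[0][0]); print("ydir",ydir,np.arctan2(ydir[1],ydir[0]))
fx=np.array([ydir[1],-ydir[0]])
r=cv2.minAreaRect((bar[:,:2]*1000).astype(np.float32)); O=np.array(r[0])/1000+.009*fx; print("O",O,"fx",fx)
def F(w): return np.stack([(w[:,:2]-O)@fx,(w[:,:2]-O)@ydir,w[:,2]],1)*1000
pl=rect(box&(z>.061)&(z<.074)&(hsv[...,1]<50),"plaster")
f=F(pl); f=f[abs(f[:,1])<75]
print("plaster frame pct",np.percentile(f,[1,50,99],axis=0).round(1)); rr=cv2.minAreaRect(f[:,:2].astype(np.float32)); print(rr)
gb=F(rect(box&(z>.105)&(z<.116),"grip")); gb=gb[abs(gb[:,1])<60]; print(gb.mean(0),cv2.minAreaRect(gb[:,:2].astype(np.float32)))
lip=F(W[box&(z>.031)&(z<.037)])
for s in(-1,1):
    l=lip[(lip[:,1]*s>60)]; print("lip",s,np.percentile(l,[2,98],axis=0).round(1))
pt=F(W[box&(z>.007)&(z<.013)]); print("plate",np.percentile(pt,[1,99],axis=0).round(1))
st=F(W[box&(z>.014)&(z<.018)]);print("stop",np.percentile(st,[5,95],axis=0).round(1))
b2=np.zeros_like(box); b2[168:240,322:376]=1; rect(b2&(z>.010)&(z<.018),"board")
b3=np.zeros_like(box); b3[160:195,155:185]=1; rect(b3&(z>.142)&(z<.153),"handle")
print(np.nanmax(W[115:158,155:195,2]))
E
```

```text
bar 639 [nan nan nan] [593.6  74.3] [ 20.  230.8] 82.99562072753906Traceback (most recent call last):
  File "<stdin>", line 10, in <module>
    u, s, vh = gufunc(a, signature=signature)
               ~~~~~~^^^^^^^^^^^^^^^^^^^^^^^^
    raise LinAlgError("SVD did not converge")
numpy.linalg.LinAlgError: SVD did not converge
```

Opening with an even kernel shifts the mask, so I'll use 3x3.

```bash
cat > m2.py <<'E'
from h import *
d=np.load("top.npz");W=d["W"];p=d["p"].astype(int)
hsv=cv2.cvtColor(d["p"],cv2.COLOR_RGB2HSV)
def rect(m,n):
    s=W[m]; r=cv2.minAreaRect((s[:,:2]*1000).astype(np.float32)); print(n,m.sum(),np.round(s.mean(0),4),np.round(r[0],1),np.round(r[1],1),r[2]); return s
box=np.zeros(p.shape[:2],bool); box[108:206,215:292]=1
z=W[...,2]
bar=rect(box&(z>.145)&(z<.156),"bar")
c,s_,vt=np.linalg.svd((bar-bar.mean(0))[:,:2],full_matrices=False); ydir=vt[0]*np.sign(vt[0][0]); print("ydir",ydir,np.arctan2(ydir[1],ydir[0]))
fx=np.array([ydir[1],-ydir[0]])
r=cv2.minAreaRect((bar[:,:2]*1000).astype(np.float32)); O=np.array(r[0])/1000+.009*fx; print("O",O,"fx",fx)
def F(w): return np.stack([(w[:,:2]-O)@fx,(w[:,:2]-O)@ydir,w[:,2]],1)*1000
pl=rect(box&(z>.061)&(z<.074)&(hsv[...,1]<50),"plaster")
f=F(pl); f=f[(abs(f[:,1])<64)&(f[:,0]>-15)]
print("plaster frame pct",np.percentile(f,[1,50,99],axis=0).round(1)); rr=cv2.minAreaRect(f[:,:2].astype(np.float32)); print(rr)
gb=F(rect(box&(z>.105)&(z<.116),"grip")); gb=gb[(abs(gb[:,1])<60)&(gb[:,0]>10)]; print(gb.mean(0),cv2.minAreaRect(gb[:,:2].astype(np.float32)))
lip=F(W[box&(z>.031)&(z<.037)])
for s in(-1,1):
    l=lip[(lip[:,1]*s>60)]; print("lip",s,np.percentile(l,[2,98],axis=0).round(1))
pt=F(W[box&(z>.007)&(z<.013)]); print("plate",np.percentile(pt,[1,99],axis=0).round(1))
st=F(W[box&(z>.014)&(z<.018)]);print("stop",np.percentile(st,[5,95],axis=0).round(1))
b2=np.zeros_like(box); b2[168:240,322:376]=1; rect(b2&(z>.010)&(z<.018),"board")
b3=np.zeros_like(box); b3[160:195,155:185]=1; rect(b3&(z>.142)&(z<.153),"handle")
print(np.nanmax(W[115:158,155:195,2]))
E
python3 m2.py
```

```text
bar 655 [0.5731 0.0816 0.1504] [569.7  82.1] [ 24.4 196.4] 85.70723724365234
ydir [ 0.99728989 -0.07357219] -0.07363872516985207
O [0.56899276 0.07312597] fx [-0.07357219 -0.99728989]
plaster 950 [0.5673 0.037  0.0675] [562.7  37.9] [ 88.9 195. ] 82.19873809814453
plaster frame pct [[ -1.3 -54.1  62. ]
 [ 35.   -6.7  67.5]
 [ 76.5  62.1  73. ]]
((37.56444549560547, 4.074054718017578), (79.50016021728516, 118.83198547363281), 0.9092891812324524)
grip 214 [0.5684 0.031  0.1093] [566.6  43.1] [ 69.9 201.2] 82.0608901977539
[ 43.50147439   4.86521748 109.30865432] ((43.549583435058594, 4.678867340087891), (43.34736633300781, 35.80076599121094), 0.8045677542686462)
lip -1 [[ -3.7 -97.6  31.1]
 [ 31.8 -63.2  36.9]]
lip 1 [[ -4.2  72.6  31.1]
 [ 31.5 104.6  36.6]]
plate [[ 28.1 -97.3   7.1]
 [148.5 104.   12.9]]
stop [[ 38.  -93.1  14.2]
 [148.6  90.8  17.6]]
board 2358 [ 0.465  -0.2625  0.0139] [ 466.1 -262.4] [179.  120.7] 2.2494943141937256
handle 68 [0.5192 0.2459 0.1471] [519.4 245.6] [20.1 21. ] 81.34699249267578
0.1446478243519107
```

```bash
cat >> h.py <<'E'
O=np.array([.5728,.0729]); FX=np.array([-.0736,-.9973,0]); FY=np.array([.9973,-.0736,0]); UP=np.array([0,0,1.])
def fr(x,y,z): return np.array([O[0],O[1],0])+x*FX+y*FY+z*UP
def down(az): # tool z down, tool y at azimuth az (rad)
    y=np.array([np.cos(az),np.sin(az),0]); zz=-UP; return np.stack([np.cross(y,zz),y,zz],1)
def lean(deg,ysign=1): # tool z = minus handle axis; handle leans to frame -x
    t=np.deg2rad(deg); zz=np.sin(t)*FX-np.cos(t)*UP; y=ysign*FY; return np.stack([np.cross(y,zz),y,zz],1)
def cur(): s=arm.observe(); return np.array(s["position"]),rotm(s["ee_rot"])
def plan(p0,R0,p1,R1,n):
    D=R.from_matrix(R0.T@R1).as_rotvec(); rows=[]
    for i in range(n):
        Ri=R0@R.from_rotvec(D*i/n).as_matrix()
        rows.append([round(float(v),4) for v in np.r_[Ri.T@(p1-p0)/n,D/n]])
    same=all(np.allclose(r,rows[0],atol=2e-4) for r in rows)
    print(n,"rows |d|%.0fmm rot%.1fdeg per row"%(1000*np.linalg.norm(p1-p0)/n,np.rad2deg(np.linalg.norm(D))/n)); print([rows[0]] if same else rows); return p1,R1
E
python3 - <<'E'
from h import *
p,r=cur(); plan(p,r,np.array([.519,.246,.30]),down(np.deg2rad(81)),9)
E
```

```text
9 rows |d|51mm rot1.3deg per row
[[-0.0444, -0.0236, -0.0061, -0.0002, -0.0, -0.0223], [-0.0439, -0.0246, -0.0061, -0.0002, -0.0, -0.0223], [-0.0433, -0.0256, -0.0061, -0.0002, -0.0, -0.0223], [-0.0428, -0.0265, -0.0061, -0.0002, -0.0, -0.0223], [-0.0422, -0.0275, -0.0061, -0.0002, -0.0, -0.0223], [-0.0415, -0.0284, -0.0061, -0.0002, -0.0, -0.0223], [-0.0409, -0.0293, -0.0061, -0.0002, -0.0, -0.0223], [-0.0402, -0.0302, -0.0061, -0.0002, -0.0, -0.0223], [-0.0395, -0.0311, -0.0061, -0.0002, -0.0, -0.0223]]
```

>>> arm_command:
  targets:
    - [[-0.044,-0.024,-0.006,0,0,-0.022],[-0.044,-0.025,-0.006,0,0,-0.022],[-0.043,-0.026,-0.006,0,0,-0.022],[-0.043,-0.026,-0.006,0,0,-0.022],[-0.042,-0.027,-0.006,0,0,-0.022],[-0.042,-0.028,-0.006,0,0,-0.022],[-0.041,-0.029,-0.006,0,0,-0.022],[-0.04,-0.03,-0.006,0,0,-0.022],[-0.04,-0.031,-0.006,0,0,-0.022],[0,0,0,0,0,0]]
  jaw: 0.0918

```text
clock: 1.35
position: [0.5219, 0.2422, 0.2999]
ee_rot: [0.262, 3.129, -0.003]
force: [0.0, 0.4, 0.1]
width: 1.001
gripper_force: 0.0
```

```bash
python3 - <<'E'
from h import *
p,r=cur(); print(p,r.round(3))
im,W=get("wrist"); save("w1",im["pixels"]); np.savez("w1",W=W,p=im["pixels"])
z=W[...,2]
for lo,hi in((.143,.153),(.045,.063)):
    m=((z>lo)&(z<hi)&(abs(W[...,0]-.519)<.035)&(abs(W[...,1]-.246)<.035)).astype(np.uint8)
    n,l,st,c=cv2.connectedComponentsWithStats(m); k=1+np.argmax(st[1:,4]); s=W[l==k]
    print(st[k],s.mean(0),cv2.minAreaRect((s[:,:2]*1000).astype(np.float32)))
E
```

```text
[0.52187101 0.24221755 0.29987881] [[-0.986  0.166  0.002]
 [ 0.166  0.986 -0.002]
 [-0.002 -0.002 -1.   ]]
[249 172  22  22 450] [0.51797369 0.2464034  0.14686727] ((518.3316040039062, 246.2984161376953), (21.038715362548828, 21.410913467407227), 80.07557678222656)
[243 150  34  30 455] [0.51062034 0.24752953 0.05597106] ((514.7384643554688, 247.55392456054688), (43.10599136352539, 35.67407989501953), 83.67147827148438)
```

View pics/w1.png

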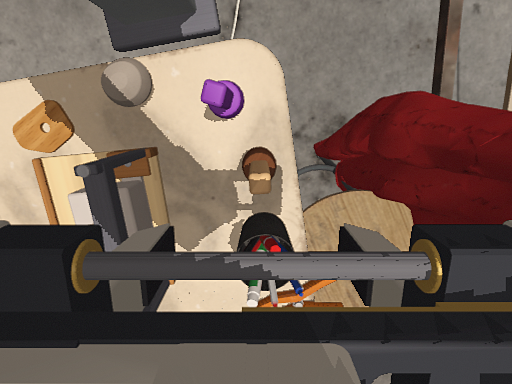

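The wrist view shows the mallet handle top at (260,183), square with the jaws, and the purple look-alike at (222,97). I go down and grip.

>>> arm_command:
  targets:
    - [[0.004,0.0036,0.0,0,0,0],[0,0,0.045,0,0,0],[0,0,0.045,0,0,0],[0,0,0.045,0,0,0],[0,0,0.04,0,0,0],[0,0,0.02,0,0,0],[0,0,0,0,0,0]]

```text
clock: 2.28
position: [0.5133, 0.2522, 0.1032]
ee_rot: [-0.246, -3.128, 0.002]
force: [-0.8, -0.7, 0.5]
width: 1.003
gripper_force: 0.0
```

>>> arm_command:
  targets:
    - [[0,0,0,0,0,0],[0,0,0,0,0,0],[0,0,0,0,0,0],[0,0,0,0,0,0],[0,0,0,0,0,0],[0,0,0,0,0,0]]
  jaw: 0.0
  newtons: 45

```text
clock: 3.02
position: [0.5156, 0.251, 0.1047]
ee_rot: [-0.251, -3.132, -0.0]
force: [0.6, -0.9, -0.0]
width: 0.401
gripper_force: 0.0
```

>>> arm_command:
  targets:
    - [[0,0,-0.03,0,0,0],[0,0,-0.05,0,0,0],[0,0,-0.05,0,0,0],[0,0,0,0,0,0]]

```text
clock: 3.52
position: [0.5176, 0.2519, 0.2385]
ee_rot: [0.251, 3.126, 0.007]
force: [-0.1, -0.3, -3.4]
width: 0.233
gripper_force: 45.0
```

```bash
python3 - <<'E'
from h import *
p,r=cur(); print(p,r.round(3))
u=lambda t:(np.cos(t),np.sin(t))
t=np.deg2rad(40)
G=.105
def tcp(c,y,zc,deg):
    t=np.deg2rad(deg); bx=c-(.019*np.cos(t)-.004*np.sin(t)+.004); bz=zc-(.019*np.sin(t)+.004*np.cos(t))
    return fr(bx-G*np.sin(t),y,bz+G*np.cos(t))
for c in(-.03,.045): print(c,tcp(c,-.046,.058,40),tcp(c,.046,.058,40))
# lift & rotate at intermediate, then approach left of bar
q=fr(-.20,-.046,.25)
for s in(1,-1):
    print("sign",s); plan(p,r,q,lean(40,s),10)
E
```

```text
[0.51755611 0.25190396 0.23849481] [[-0.987  0.159  0.006]
 [ 0.159  0.987  0.004]
 [-0.005  0.005 -1.   ]]
-0.03 [0.53527606 0.18945561 0.12315752] [0.62702766 0.18268441 0.12315752]
0.045 [0.52975606 0.11465811 0.12315752] [0.62150766 0.10788691 0.12315752]
sign 1
10 rows |d|4mm rot9.2deg per row
[[-0.002, 0.0027, -0.0011, 0.0524, -0.0562, 0.1416], [-0.0017, 0.0029, -0.0012, 0.0524, -0.0562, 0.1416], [-0.0013, 0.0031, -0.0012, 0.0524, -0.0562, 0.1416], [-0.0009, 0.0032, -0.0013, 0.0524, -0.0562, 0.1416], [-0.0006, 0.0032, -0.0015, 0.0524, -0.0562, 0.1416], [-0.0002, 0.0032, -0.0016, 0.0524, -0.0562, 0.1416], [0.0002, 0.0031, -0.0018, 0.0524, -0.0562, 0.1416], [0.0005, 0.003, -0.002, 0.0524, -0.0562, 0.1416], [0.0008, 0.0028, -0.0021, 0.0524, -0.0562, 0.1416], [0.001, 0.0025, -0.0023, 0.0524, -0.0562, 0.1416]]
sign -1
10 rows |d|4mm rot10.1deg per row
[[-0.002, 0.0027, -0.0011, 0.0576, 0.0536, -0.1584], [-0.0023, 0.0023, -0.0014, 0.0576, 0.0536, -0.1584], [-0.0026, 0.0018, -0.0016, 0.0576, 0.0536, -0.1584], [-0.0027, 0.0013, -0.0019, 0.0576, 0.0536, -0.1584], [-0.0028, 0.0008, -0.0021, 0.0576, 0.0536, -0.1584], [-0.0028, 0.0002, -0.0023, 0.0576, 0.0536, -0.1584], [-0.0026, -0.0004, -0.0024, 0.0576, 0.0536, -0.1584], [-0.0024, -0.0009, -0.0025, 0.0576, 0.0536, -0.1584], [-0.0021, -0.0014, -0.0026, 0.0576, 0.0536, -0.1584], [-0.0017, -0.0019, -0.0026, 0.0576, 0.0536, -0.1584]]
```

The fingers were still closing when I lifted, so the grip may sit high on the handle. I check before going on.

```bash
python3 - <<'E'
from h import *
for n in("scene","wrist"):
    im,W=get(n); hsv=cv2.cvtColor(im["pixels"],cv2.COLOR_RGB2HSV)
    m=(abs(W[...,0]-.518)<.05)&(abs(W[...,1]-.25)<.05)&(W[...,2]>.01)&(W[...,2]<.30)
    s=W[m]; print(n,m.sum())
    for lo in np.arange(.01,.24,.01):
        k=s[(s[:,2]>=lo)&(s[:,2]<lo+.01)]
        if len(k)>3: print(round(lo,2),len(k),k.min(0)[:2].round(3),k.max(0)[:2].round(3))
E
```

```text
scene 524
0.08 10 [0.509 0.225] [0.542 0.234]
0.09 41 [0.5   0.222] [0.542 0.251]
0.1 35 [0.499 0.222] [0.542 0.257]
0.11 45 [0.499 0.223] [0.545 0.259]
0.12 46 [0.501 0.224] [0.543 0.257]
0.13 50 [0.501 0.222] [0.544 0.265]
0.14 51 [0.505 0.224] [0.541 0.262]
0.15 25 [0.512 0.234] [0.53  0.256]
0.16 21 [0.512 0.236] [0.529 0.253]
0.17 22 [0.511 0.234] [0.53 0.25]
0.18 25 [0.512 0.236] [0.532 0.259]
0.19 22 [0.513 0.235] [0.531 0.256]
0.2 26 [0.512 0.235] [0.534 0.257]
0.21 15 [0.512 0.234] [0.53  0.244]
0.22 10 [0.503 0.225] [0.524 0.242]
0.23 24 [0.503 0.219] [0.523 0.278]
wrist 12523
0.08 18 [0.499 0.234] [0.506 0.265]
0.09 52 [0.499 0.233] [0.511 0.27 ]
0.1 65 [0.499 0.229] [0.511 0.27 ]
0.11 165 [0.498 0.228] [0.528 0.273]
0.12 196 [0.499 0.228] [0.52  0.272]
0.13 719 [0.5   0.228] [0.538 0.272]
0.14 444 [0.502 0.23 ] [0.535 0.268]
0.15 100 [0.51 0.24] [0.516 0.262]
0.16 116 [0.51 0.24] [0.517 0.262]
0.17 131 [0.51  0.241] [0.517 0.262]
0.18 152 [0.51  0.241] [0.517 0.262]
0.19 176 [0.51  0.241] [0.517 0.262]
0.2 206 [0.51  0.241] [0.517 0.262]
0.21 315 [0.502 0.236] [0.517 0.271]
0.22 828 [0.502 0.232] [0.518 0.275]
0.23 406 [0.502 0.233] [0.517 0.274]
```

Head bottom is at about 0.089, so the grip is at about 0.149, too high. I set the mallet down and grip it again 105 mm up.

>>> arm_command:
  targets:
    - [[0,0,0.03,0,0,0],[0,0,0.03,0,0,0],[0,0,0.015,0,0,0],[0,0,0.007,0,0,0],[0,0,0.004,0,0,0],[0,0,0,0,0,0]]

```text
clock: 4.38
position: [0.5188, 0.2518, 0.1534]
ee_rot: [0.251, 3.125, 0.006]
force: [-4.6, -5.4, 34.1]
width: 0.232
gripper_force: 45.5
```

```bash
python3 - <<'E'
from h import *
s=arm.observe();print(s["position"],s["force"])
im,W=get("scene")
m=(abs(W[...,0]-.518)<.05)&(abs(W[...,1]-.25)<.05)
s=W[m]
for lo in np.arange(.0,.16,.008):
    k=s[(s[:,2]>=lo)&(s[:,2]<lo+.008)]
    if len(k)>3: print(round(lo,3),len(k),k.min(0)[:2].round(3),k.max(0)[:2].round(3))
E
```

```text
[0.51881389 0.25183415 0.15336829] [-4.62045075 -5.35043334 34.0856765 ]
0.0 89 [0.468 0.2  ] [0.567 0.289]
0.008 26 [0.496 0.219] [0.534 0.25 ]
0.016 29 [0.498 0.219] [0.536 0.256]
0.024 28 [0.498 0.22 ] [0.535 0.253]
0.032 33 [0.497 0.22 ] [0.54  0.257]
0.04 29 [0.499 0.223] [0.54  0.248]
0.048 41 [0.498 0.223] [0.542 0.267]
0.056 43 [0.503 0.224] [0.536 0.259]
0.064 16 [0.51  0.234] [0.527 0.256]
0.072 18 [0.51  0.233] [0.53  0.256]
0.08 16 [0.511 0.235] [0.528 0.255]
0.088 15 [0.511 0.234] [0.529 0.253]
0.096 17 [0.511 0.233] [0.529 0.252]
0.104 18 [0.512 0.235] [0.53  0.253]
0.112 18 [0.512 0.235] [0.53  0.253]
0.12 14 [0.513 0.236] [0.53  0.251]
0.128 8 [0.512 0.236] [0.531 0.241]
0.136 5 [0.505 0.226] [0.523 0.235]
0.144 14 [0.504 0.218] [0.525 0.229]
0.152 7 [0.504 0.222] [0.524 0.228]
```

It is standing on the table.

>>> arm_command:
  targets:
    - [[0,0,-0.002,0,0,0],[0,0,0,0,0,0],[0,0,0,0,0,0],[0,0,0.024,0,0,0],[0,0,0.024,0,0,0],[0,0,0,0,0,0]]
  jaw: 0.06

```text
clock: 5.18
position: [0.5143, 0.2504, 0.1009]
ee_rot: [-0.25, -3.128, 0.004]
force: [-0.6, -0.9, -0.6]
width: 0.653
gripper_force: 0.0
```

>>> arm_command:
  targets:
    - [[0,0,0,0,0,0],[0,0,0,0,0,0],[0,0,0,0,0,0],[0,0,0,0,0,0],[0,0,0,0,0,0],[0,0,0,0,0,0],[0,0,0,0,0,0],[0,0,0,0,0,0]]
  jaw: 0.0
  newtons: 50

```text
clock: 6.18
position: [0.5156, 0.251, 0.1028]
ee_rot: [-0.251, -3.132, -0.0]
force: [-0.8, -0.8, 1.2]
width: 0.236
gripper_force: 50.0
```

```bash
python3 - <<'E'
from h import *
s=arm.observe();print(s["position"],s["force"],s["joints"])
E
```

```text
[0.5155991  0.25101713 0.10279731] [-0.76356146 -0.75895508  1.19129862] [-0.63525542  0.50831241  0.12416527  1.86493422 -0.08641998  0.77352306
  0.94620664]
```

>>> arm_command:
  targets:
    - [[0,0,-0.03,0,0,0],[0,0,-0.06,0,0,0],[0,0,-0.06,0,0,0],[0,0,0,0,0,0]]

```text
clock: 6.68
position: [0.518, 0.2522, 0.2575]
ee_rot: [0.251, 3.124, 0.008]
force: [0.5, 0.8, -3.2]
width: 0.239
gripper_force: 50.0
```

>>> arm_command:
  targets:
    - [[0,0,0,0.052,-0.056,0.142],[0,0,0,0.052,-0.056,0.142],[0,0,0,0.052,-0.056,0.142],[0,0,0,0.052,-0.056,0.142],[0,0,0,0.052,-0.056,0.142],[0,0,0,0.052,-0.056,0.142],[0,0,0,0.052,-0.056,0.142],[0,0,0,0.052,-0.056,0.142],[0,0,0,0.052,-0.056,0.142],[0,0,0,0.052,-0.056,0.142]]

```text
clock: 7.92
position: [0.5149, 0.2515, 0.251]
ee_rot: [1.895, 1.753, -0.696]
force: [-0.1, 0.1, -2.7]
width: 0.238
gripper_force: 50.0
```

```bash
cat >> h.py <<'E'
G=.103; DEG=40
def tcp(c,y,zc,deg=DEG):
    t=np.deg2rad(deg); bx=c-(.019*np.cos(t)-.004*np.sin(t)+.004); bz=zc-(.019*np.sin(t)+.004*np.cos(t))
    return fr(bx-G*np.sin(t),y,bz+G*np.cos(t))
def contact(): # frame x,y,z of striking point from measured pose
    p,r=cur(); a=-r[:,2]; B=p-G*a; u=FX-(FX@a)*a; u/=np.linalg.norm(u); C=B+.019*u+.004*a+.004*FX
    d=C-np.r_[O,0]; return np.round([d@FX*1000,d@FY*1000,C[2]*1000],1)
E
python3 - <<'E'
from h import *
s=arm.observe();p,r=cur();print(p,r.round(3),s["joints"].round(3),contact(), s["force"])
a=tcp(-.05,-.046,.17); plan(p,r,a,lean(40),8)
b=tcp(-.05,-.046,.056); print(a,b); plan(a,lean(40),b,lean(40),4)
E
```

```text
[0.51490397 0.25150302 0.25103114] [[ 0.058  0.997 -0.054]
 [ 0.762 -0.079 -0.643]
 [-0.645 -0.004 -0.764]] [-1.14   0.698  0.587  1.444  0.169  1.551 -0.702] [-91.5 -71.4 187.6] [-0.07409862  0.10599904 -2.69809779]
8 rows |d|6mm rot0.0deg per row
[[-0.0026, 0.0031, 0.005, -0.0008, 0.0003, -0.0002]]
[0.53665344 0.2081195  0.23362544] [0.53665344 0.2081195  0.11962544]
4 rows |d|28mm rot0.0deg per row
[[0.0183, 0.0, 0.0218, 0.0, -0.0, 0.0]]
```

The gripper's body would come close to the pot at a 40° lean, so I use 30° for the early taps.

```bash
python3 - <<'E'
from h import *
p,r=cur()
a=tcp(-.045,-.046,.17,30); plan(p,r,a,lean(30),6)
b=tcp(-.045,-.046,.058,30); print(a,b); plan(a,lean(30),b,lean(30),4)
print("per 1mm frame x:",lean(30).T@FX, "y", lean(30).T@FY,"z",lean(30).T@UP)
E
```

```text
6 rows |d|11mm rot1.7deg per row
[[-0.007, 0.0042, 0.0069, -0.001, 0.0295, -0.0004], [-0.0072, 0.0042, 0.0067, -0.001, 0.0295, -0.0004], [-0.0074, 0.0042, 0.0065, -0.001, 0.0295, -0.0004], [-0.0076, 0.0042, 0.0063, -0.001, 0.0295, -0.0004], [-0.0078, 0.0042, 0.0061, -0.001, 0.0295, -0.0004], [-0.0079, 0.0042, 0.0058, -0.001, 0.0295, -0.0004]]
[0.53538485 0.19092971 0.24623651] [0.53538485 0.19092971 0.13423651]
4 rows |d|28mm rot0.0deg per row
[[0.014, 0.0, 0.0242, -0.0, 0.0, -0.0]]
per 1mm frame x: [-0.8660464   0.          0.50001212] y [-1.38777878e-17  1.00002425e+00  0.00000000e+00] z [-0.50001212  0.         -0.8660254 ]
```

>>> arm_command:
  targets:
    - [[-0.007,0.004,0.007,-0.001,0.03,0],[-0.007,0.004,0.007,-0.001,0.03,0],[-0.0075,0.004,0.0065,-0.001,0.03,0],[-0.0075,0.004,0.0065,-0.001,0.03,0],[-0.008,0.0045,0.006,-0.001,0.029,-0.001],[-0.008,0.0045,0.006,-0.001,0.028,-0.001],[0,0,0,0,0,0]]

```text
clock: 8.8
position: [0.5365, 0.1881, 0.2479]
ee_rot: [2.006, 1.863, -0.533]
force: [0.4, 0.5, -2.3]
width: 0.237
gripper_force: 50.0
```

>>> arm_command:
  targets:
    - [[0.014,0,0.024,0,0,0],[0.014,0,0.024,0,0,0],[0.014,0,0.024,0,0,0],[0.014,0,0.024,0,0,0],[0,0,0,0,0,0],[0,0,0,0,0,0]]

```text
clock: 9.55
position: [0.5367, 0.1911, 0.1369]
ee_rot: [2.002, 1.866, -0.533]
force: [-0.4, 0.5, -1.4]
width: 0.235
gripper_force: 50.0
```

```bash
python3 - <<'E'
from h import *
p,r=cur();s=arm.observe(); print(s["clock"],s["force"],s["joints"].round(3),contact()); 
t=tcp(-.045,-.046,.058,30); print((lean(30).T@(t-p)).round(4), R.from_matrix(r.T@lean(30)).as_rotvec().round(3))
im,W=get("scene"); save("s2",cv2.resize(im["pixels"][110:260,160:360],None,fx=3.5,fy=3.5))
E
```

```text
9.55 [-0.42388803  0.48067596 -1.44651973] [-1.01   0.69   0.542  1.674  0.1    1.159 -0.648] [-45.5 -44.5  60.5]
[ 0.0011 -0.0013  0.0025] [ 0.003 -0.003  0.003]
```

View pics/s2.png

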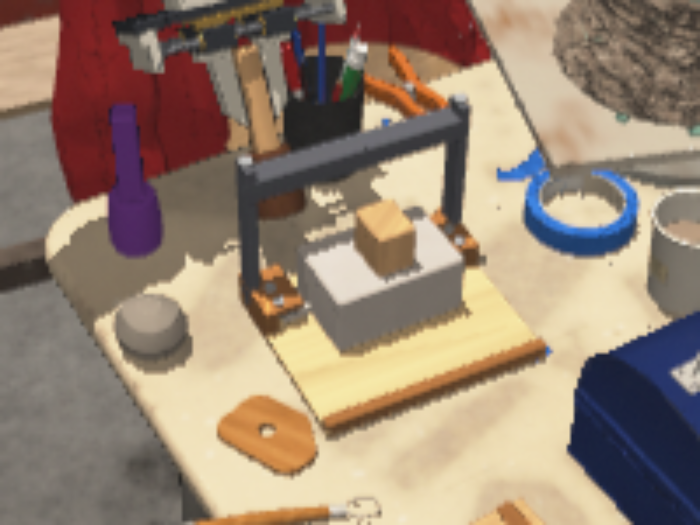

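The mallet leans 30° behind the bar, with its head at about (280,190) in the crop, and the insert is at (385,280). I advance to the near end slowly.

>>> arm_command:
  targets:
    - [[-0.0104,0,0.006,0,0,0],[-0.0104,0,0.006,0,0,0],[-0.0104,0,0.006,0,0,0],[-0.003,0,0.00175,0,0,0],[-0.003,0,0.00175,0,0,0],[-0.003,0,0.00175,0,0,0]]

```text
clock: 10.35
position: [0.5333, 0.148, 0.1358]
ee_rot: [2.003, 1.871, -0.527]
force: [-3.9, 10.9, 2.3]
width: 0.238
gripper_force: 50.0
```

>>> arm_command:
  targets:
    - [[-0.003,0,0.00175,0,0,0]]

```text
clock: 10.48
position: [0.533, 0.1451, 0.1358]
ee_rot: [2.002, 1.871, -0.527]
force: [-2.7, 12.1, 3.1]
width: 0.235
gripper_force: 50.0
```

```bash
cat > st.py <<'E'
from h import *
s=arm.observe(); p,r=cur(); print(s["clock"],"F",s["force"].round(1),"contact",contact(),"lean",np.rad2deg(np.arccos(-r[2,2])).round(1),"w",s["width"].round(3))
im,W=get("top"); hsv=cv2.cvtColor(im["pixels"],cv2.COLOR_RGB2HSV)
d=W-np.r_[O,0]; f=np.stack([d@FX,d@FY,W[...,2]],-1)*1000
m=(f[...,2]>61)&(f[...,2]<74)&(hsv[...,1]<60)&(abs(f[...,1])<75)&(f[...,0]>15)&(f[...,0]<150)
# far edge of plaster per y bin -> line
E_=[(y,np.percentile(q,97)) for y in range(-50,51,5) for q in [f[m&(abs(f[...,1]-y)<4)][:,0]] if len(q)>8]
E_=np.array(E_); k=np.polyfit(E_[:,0],E_[:,1],1); k=np.polyfit(*E_[abs(np.polyval(k,E_[:,0])-E_[:,1])<3].T,1)
g=f[(f[...,2]>104)&(f[...,2]<117)&(abs(f[...,1])<60)&(f[...,0]>15)&(f[...,0]<140)&(hsv[...,1]>40)]
print("far-edge x at y=-46,46:",np.polyval(k,[-46,46]).round(1),"yaw deg",np.rad2deg(-np.arctan(k[0])).round(2),"grip c",np.mean(g,0).round(1) if len(g) else None)
E
python3 st.py
```

```text
Traceback (most recent call last):
  File "st.py", line 2, in <module>
    s=arm.observe(); p,r=cur(); print(s["clock"],"F",s["force"].round(1),"contact",contact(),"lean",np.rad2deg(np.arccos(-r[2,2])).round(1),"w",s["width"].round(3))
                                                                                                                                                ^^^^^^^^^^^^^^^^
AttributeError: 'float' object has no attribute 'round'
```

Contact at about 12 N, which is moderate.

```bash
sed -i 's/,"w",s\["width"\].round(3)//' st.py; python3 st.py
```

```text
10.475 F [-2.7 12.1  3.1] contact [  0.3 -44.7  59. ] lean 29.5
far-edge x at y=-46,46: [80.2 75.6] yaw deg 2.84 grip c [ 45.6   1.2 109.2]
```

>>> arm_command:
  targets:
    - [[-0.003,0,0.00175,0,0,0],[-0.0026,0,0.0015,0,0,0],[0,0,0,0,0,0]]

```text
clock: 10.9
position: [0.5323, 0.1378, 0.1357]
ee_rot: [2.003, 1.87, -0.529]
force: [-2.5, 9.5, 1.6]
width: 0.237
gripper_force: 50.0
```

```bash
python3 st.py; python3 - <<'E'
from h import *
# same edge measure on the first picture
d0=np.load("top.npz"); W=d0["W"]; hsv=cv2.cvtColor(d0["p"],cv2.COLOR_RGB2HSV)
d=W-np.r_[O,0]; f=np.stack([d@FX,d@FY,W[...,2]],-1)*1000
m=(f[...,2]>61)&(f[...,2]<74)&(hsv[...,1]<60)&(abs(f[...,1])<75)&(f[...,0]>15)&(f[...,0]<150)
E_=np.array([(y,np.percentile(f[m&(abs(f[...,1]-y)<4)][:,0],97)) for y in range(-50,51,5)])
k=np.polyfit(*E_.T,1); print(np.polyval(k,[-46,46]))
E
```

```text
10.9 F [-2.5  9.5  1.6] contact [  7.6 -44.9  59. ] lean 29.6
far-edge x at y=-46,46: [87.2 77.4] yaw deg 6.09 grip c [ 50.6   3.8 109.2]
[75.70063077 75.05096041]
```

Near end is about 9.5 mm forward, far about 2 mm, yaw 6.1°. Now the far end.

>>> arm_command:
  targets:
    - [[0.0104,0,-0.006,0,0,0],[0.0104,0,-0.006,0,0,0],[0,0.03,0,0,0,0],[0,0.03,0,0,0,0],[0,0.031,0,0,0,0],[0,0,0,0,0,0],[-0.0043,0,0.0025,0,0,0],[-0.0043,0,0.0025,0,0,0],[0,0,0,0,0,0]]

```text
clock: 12.08
position: [0.6234, 0.142, 0.1361]
ee_rot: [2.003, 1.866, -0.534]
force: [-0.5, -0.2, -2.4]
width: 0.237
gripper_force: 50.0
```

```bash
python3 st.py
```

```text
12.075 F [-0.5 -0.2 -2.4] contact [-2.8 45.5 59.7] lean 29.8
far-edge x at y=-46,46: [87.4 77.3] yaw deg 6.3 grip c [ 50.7   3.8 109.2]
```

>>> arm_command:
  targets:
    - [[-0.0026,0,0.0015,0,0,0],[-0.0026,0,0.0015,0,0,0],[-0.0026,0,0.0015,0,0,0],[-0.0026,0,0.0015,0,0,0],[-0.0026,0,0.0015,0,0,0],[-0.0026,0,0.0015,0,0,0],[0,0,0,0,0,0]]

```text
clock: 13.0
position: [0.6243, 0.1271, 0.1362]
ee_rot: [2.001, 1.869, -0.525]
force: [3.1, 6.7, -1.3]
width: 0.24
gripper_force: 50.0
```

```bash
python3 st.py
```

```text
13.0 F [ 3.1  6.7 -1.3] contact [11.6 47.9 59.5] lean 29.6
far-edge x at y=-46,46: [90.9 90.5] yaw deg 0.26 grip c [ 59.    1.1 109.3]
```

Both ends are about 15 mm forward and nearly square. I push the far end a bit more before switching.

>>> arm_command:
  targets:
    - [[-0.0026,0,0.0015,0,0,0],[-0.0026,0,0.0015,0,0,0],[-0.0017,0,0.001,0,0,0],[0,0,0,0,0,0],[0.0104,0,-0.006,0,0,0],[0.0104,0,-0.006,0,0,0],[0,0,0,0,0,0]]

```text
clock: 13.92
position: [0.6237, 0.1418, 0.1354]
ee_rot: [2.001, 1.868, -0.534]
force: [-0.1, 0.1, -2.1]
width: 0.239
gripper_force: 50.0
```

```bash
python3 st.py; python3 - <<'E'
from h import *
p,r=cur()
b=tcp(-.004,-.046,.058,40); plan(p,r,b,lean(40),4)
print((lean(40).T@FX).round(3))
E
```

```text
13.925 F [-0.1  0.1 -2.1] contact [-2.7 45.9 59. ] lean 29.8
far-edge x at y=-46,46: [92.7 99.1] yaw deg -3.99 grip c [ 64.   -1.6 109.5]
4 rows |d|24mm rot2.5deg per row
[[0.005, -0.0229, 0.0011, 0.0005, -0.0442, 0.0008], [0.0051, -0.0229, 0.0009, 0.0005, -0.0442, 0.0008], [0.0051, -0.0229, 0.0007, 0.0005, -0.0442, 0.0008], [0.0051, -0.0229, 0.0005, 0.0005, -0.0442, 0.0008]]
[-0.766  0.     0.643]
```

Now the near end, with the lean increased to 36° so the handle stays clear of the bar.

```bash
python3 - <<'E'
from h import *
p,r=cur()
b=tcp(.007,-.046,.057,36); b1=p-.0915*FY
plan(b1,r,b,lean(36),4)
print((lean(36).T@FX).round(3))
E
```

```text
4 rows |d|2mm rot1.5deg per row
[[0.001, -0.0001, 0.0022, 0.0005, -0.0267, 0.0008]]
[-0.809  0.     0.588]
```

>>> arm_command:
  targets:
    - [[0,-0.03,0,0,0,0],[0,-0.03,0,0,0,0],[0,-0.031,0,0,0,0],[0.001,0,0.002,0,-0.027,0],[0.001,0,0.002,0,-0.027,0],[0.001,0,0.002,0,-0.027,0],[0.001,0,0.002,0,-0.027,0],[0,0,0,0,0,0]]

```text
clock: 14.98
position: [0.533, 0.146, 0.1262]
ee_rot: [1.932, 1.801, -0.631]
force: [0.1, -0.1, -2.1]
width: 0.234
gripper_force: 50.0
```

>>> arm_command:
  targets:
    - [[-0.0024,0,0.0018,0,0,0],[-0.0024,0,0.0018,0,0,0],[-0.0024,0,0.0018,0,0,0],[-0.0024,0,0.0018,0,0,0],[-0.0024,0,0.0018,0,0,0],[-0.0024,0,0.0018,0,0,0],[0,0,0,0,0,0]]

```text
clock: 15.85
position: [0.532, 0.1301, 0.1269]
ee_rot: [1.935, 1.805, -0.624]
force: [-1.7, 8.7, 2.2]
width: 0.234
gripper_force: 50.0
```

```bash
python3 st.py
```

```text
15.85 F [-1.7  8.7  2.2] contact [ 23.3 -44.7  57.6] lean 35.8
far-edge x at y=-46,46: [102.1 101.4] yaw deg 0.47 grip c [ 70.    1.8 109.2]
```

>>> arm_command:
  targets:
    - [[-0.0024,0,0.0018,0,0,0],[-0.0024,0,0.0018,0,0,0],[-0.002,0,0.0015,0,0,0],[0,0,0,0,0,0],[0.0097,0,-0.0071,0,0,0],[0.0081,0,-0.0059,0,0,0],[0,0.03,0,0,0,0],[0,0.03,0,0,0,0],[0,0.031,0,0,0,0],[0,0,0,0,0,0]]

```text
clock: 17.15
position: [0.6253, 0.1344, 0.1266]
ee_rot: [1.934, 1.799, -0.628]
force: [-0.9, 0.2, -2.6]
width: 0.239
gripper_force: 50.0
```

```bash
python3 st.py
```

```text
17.15 F [-0.9  0.2 -2.6] contact [12.4 48.1 57.7] lean 36.1
far-edge x at y=-46,46: [115.4 104.7] yaw deg 6.65 grip c [ 77.5   5.5 109.2]
```

```bash
python3 - <<'E'
from h import *
p,r=cur()
plan(p,r,tcp(.020,.046,.055,40),lean(40),3)
E
```

```text
3 rows |d|3mm rot1.3deg per row
[[0.0006, -0.0001, 0.0027, 0.0006, -0.0228, 0.0006]]
```

>>> arm_command:
  targets:
    - [[0.0006,-0.0005,0.0027,0,-0.023,0],[0.0006,-0.0005,0.0027,0,-0.023,0],[0.0006,-0.0005,0.0027,0,-0.023,0],[-0.0023,0,0.0019,0,0,0],[-0.0023,0,0.0019,0,0,0],[-0.0023,0,0.0019,0,0,0],[-0.0023,0,0.0019,0,0,0],[0,0,0,0,0,0]]

```text
clock: 18.2
position: [0.6213, 0.1194, 0.1197]
ee_rot: [1.889, 1.759, -0.685]
force: [1.4, 1.1, -2.5]
width: 0.241
gripper_force: 50.0
```

```bash
python3 st.py
```

```text
18.2 F [ 1.4  1.1 -2.5] contact [32.2 45.2 56. ] lean 39.9
far-edge x at y=-46,46: [118.  111.1] yaw deg 4.31 grip c [ 82.5   4.4 109.3]
```

>>> arm_command:
  targets:
    - [[-0.0023,0,0.0019,0,0,0],[-0.0023,0,0.0019,0,0,0],[-0.0023,0,0.0019,0,0,0],[0,0,0,0,0,0]]

```text
clock: 18.75
position: [0.62, 0.1098, 0.1194]
ee_rot: [1.889, 1.758, -0.688]
force: [0.1, 0.6, -2.7]
width: 0.237
gripper_force: 50.0
```

```bash
python3 st.py
```

```text
18.75 F [ 0.1  0.6 -2.7] contact [42.  44.5 55.8] lean 40.0
far-edge x at y=-46,46: [121.4 121.9] yaw deg -0.32 grip c [ 89.6   1.9 109.3]
```

The insert is square and both ends are about 43 mm along, clear of the grooves. I withdraw the mallet.

```bash
python3 - <<'E'
from h import *
p,r=cur()
p1=p-.03*FX; p2=p1-.090*FY
p3,r3=plan(p2,r,tcp(.010,-.046,.058,30),lean(30),5)
p4=tcp(-.05,-.046,.062,30); plan(p3,r3,p4,r3,3)
p5=p4+.10*UP; plan(p4,r3,p5,r3,2)
p6=np.array([.525,.158,.22]); plan(p5,r3,p6,down(-.0737),4)
E
```

```text
5 rows |d|4mm rot2.0deg per row
[[-0.0035, -0.0001, -0.0009, 0.0002, 0.0351, 0.0004], [-0.0035, -0.0001, -0.0011, 0.0002, 0.0351, 0.0004], [-0.0034, -0.0001, -0.0012, 0.0002, 0.0351, 0.0004], [-0.0034, -0.0001, -0.0013, 0.0002, 0.0351, 0.0004], [-0.0033, -0.0001, -0.0014, 0.0002, 0.0351, 0.0004]]
3 rows |d|20mm rot0.0deg per row
[[0.0167, -0.0, -0.0112, -0.0, 0.0, -0.0]]
2 rows |d|50mm rot0.0deg per row
[[-0.025, 0.0, -0.0433, -0.0, 0.0, -0.0]]
4 rows |d|11mm rot7.5deg per row
[[-0.0061, -0.002, 0.0088, 0.0, 0.1309, 0.0], [-0.0072, -0.002, 0.0079, 0.0, 0.1309, 0.0], [-0.0081, -0.002, 0.0069, 0.0, 0.1309, 0.0], [-0.009, -0.002, 0.0058, 0.0, 0.1309, 0.0]]
```

>>> arm_command:
  targets:
    - [[0.0115,0,-0.0096,0,0,0],[0.0115,0,-0.0096,0,0,0],[0,-0.045,0,0,0,0],[0,-0.045,0,0,0,0],[0,0,0,0,0,0],[-0.0035,0,-0.001,0,0.035,0],[-0.0035,0,-0.001,0,0.035,0],[-0.0034,0,-0.0012,0,0.035,0],[-0.0034,0,-0.0013,0,0.035,0],[-0.0033,0,-0.0014,0,0.035,0]]

```text
clock: 20.05
position: [0.532, 0.136, 0.1344]
ee_rot: [2.004, 1.865, -0.533]
force: [-0.4, -0.7, -2.9]
width: 0.235
gripper_force: 50.0
```

>>> arm_command:
  targets:
    - [[0.0167,0,-0.0112,0,0,0],[0.0167,0,-0.0112,0,0,0],[0.0167,0,-0.0112,0,0,0],[0,0,0,0,0,0],[-0.025,0,-0.0433,0,0,0],[-0.025,0,-0.0433,0,0,0],[0,0,0,0,0,0]]

```text
clock: 20.92
position: [0.5379, 0.1963, 0.2415]
ee_rot: [2.003, 1.862, -0.528]
force: [-0.5, 0.2, -2.3]
width: 0.242
gripper_force: 50.0
```

>>> arm_command:
  targets:
    - [[-0.006,-0.002,0.009,0,0.131,0],[-0.007,-0.002,0.008,0,0.131,0],[-0.008,-0.002,0.007,0,0.131,0],[-0.009,-0.002,0.006,0,0.131,0],[0,0,0,0,0,0]]

```text
clock: 21.55
position: [0.5247, 0.154, 0.2184]
ee_rot: [-2.306, -2.132, 0.001]
force: [0.4, 0.1, -2.1]
width: 0.239
gripper_force: 50.0
```

```bash
python3 st.py; python3 - <<'E'
from h import *
p,r=cur(); print(p,r.round(3),arm.observe()["clock"])
im,W=get("scene")
m=(abs(W[...,0]-p[0])<.04)&(abs(W[...,1]-p[1])<.04)&(W[...,2]>.02)&(W[...,2]<.3)
s=W[m]
for lo in np.arange(.02,.24,.006):
    k=s[(s[:,2]>=lo)&(s[:,2]<lo+.006)]
    if len(k)>3: print(round(lo,3),len(k),k.min(0)[:2].round(3),k.max(0)[:2].round(3))
plan(p,r,np.array([.525,.158,.115]),down(-.0737),4)
E
```

```text
21.55 F [ 0.4  0.1 -2.1] contact [-54.3 -54.1 119.4] lean 0.1
far-edge x at y=-46,46: [121.4 121.1] yaw deg 0.17 grip c [ 89.6   2.1 108.9]
[0.52473946 0.15627037 0.21841064] [[ 0.075  0.997 -0.002]
 [ 0.997 -0.075 -0.001]
 [-0.001 -0.001 -1.   ]] 21.6
0.116 13 [0.502 0.128] [0.536 0.158]
0.122 24 [0.501 0.128] [0.541 0.155]
0.128 25 [0.501 0.127] [0.542 0.154]
0.134 22 [0.501 0.127] [0.542 0.156]
0.14 30 [0.499 0.125] [0.544 0.152]
0.146 28 [0.502 0.126] [0.544 0.156]
0.152 28 [0.501 0.127] [0.545 0.158]
0.158 29 [0.502 0.124] [0.537 0.156]
0.164 32 [0.503 0.127] [0.542 0.162]
0.17 58 [0.502 0.13 ] [0.543 0.168]
0.176 15 [0.513 0.138] [0.533 0.154]
0.182 15 [0.513 0.139] [0.532 0.155]
0.188 14 [0.513 0.137] [0.532 0.155]
0.194 17 [0.51  0.137] [0.531 0.148]
0.2 21 [0.506 0.137] [0.545 0.148]
0.206 28 [0.499 0.138] [0.547 0.149]
0.212 36 [0.497 0.14 ] [0.551 0.162]
0.218 35 [0.496 0.137] [0.551 0.164]
0.224 39 [0.496 0.137] [0.55  0.162]
0.23 36 [0.496 0.137] [0.551 0.166]
0.236 44 [0.496 0.135] [0.555 0.166]
4 rows |d|26mm rot0.0deg per row
[[0.0005, 0.0001, 0.0259, -0.0004, 0.0002, -0.0003]]
```

>>> arm_command:
  targets:
    - [[0,0,0.03,0,0,0],[0,0,0.03,0,0,0],[0,0,0.03,0,0,0],[0,0,0.012,0,0,0],[0,0,0.006,0,0,0],[0,0,0.004,0,0,0],[0,0,0.002,0,0,0],[0,0,0,0,0,0]]

```text
clock: 22.65
position: [0.5257, 0.1588, 0.1056]
ee_rot: [-2.299, -2.141, -0.002]
force: [-0.2, 0.4, -2.7]
width: 0.238
gripper_force: 50.0
```

>>> arm_command:
  targets:
    - [[0,0,0.0015,0,0,0],[0,0,0.001,0,0,0],[0,0,0,0,0,0]]

```text
clock: 23.02
position: [0.5256, 0.1588, 0.1028]
ee_rot: [-2.298, -2.141, -0.002]
force: [0.5, -0.9, -0.3]
width: 0.238
gripper_force: 50.0
```

>>> arm_command:
  targets:
    - [[0,0,0.0005,0,0,0],[0,0,0,0,0,0],[0,0,0,0,0,0],[0,0,0,0,0,0],[0,0,0,0,0,0],[0,0,0,0,0,0]]
  jaw: 0.075

```text
clock: 23.78
position: [0.5255, 0.1587, 0.1021]
ee_rot: [-2.298, -2.141, -0.001]
force: [-1.0, 0.6, -0.1]
width: 0.801
gripper_force: 0.0
```

>>> arm_command:
  targets:
    - [[0,0,-0.03,0,0,0],[0,0,-0.06,0,0,0],[0,0,-0.06,0,0,0],[0,0,0,0,0,0]]

```text
clock: 24.28
position: [0.528, 0.1591, 0.2569]
ee_rot: [2.297, 2.14, 0.014]
force: [-0.2, -0.3, -0.1]
width: 0.816
gripper_force: 0.0
```

```bash
python3 st.py; python3 - <<'E'
from h import *
p,r=cur(); 
g=fr(.0896,.0010,.24); print(g)
plan(p,r,g,down(-.0737),5)
im,W=get("scene"); s=W[(abs(W[...,0]-.525)<.04)&(abs(W[...,1]-.158)<.04)&(W[...,2]>.01)]
for lo in np.arange(.01,.16,.02):
    k=s[(s[:,2]>=lo)&(s[:,2]<lo+.02)]
    if len(k)>3: print(round(lo,3),len(k),k.min(0)[:2].round(3),k.max(0)[:2].round(3))
E
```

```text
24.275 F [-0.2 -0.3 -0.1] contact [-60.2 -50.3 157.8] lean 0.5
far-edge x at y=-46,46: [121.6 120.9] yaw deg 0.44 grip c [ 89.7   1.5 109.2]
[ 0.56720274 -0.01653168  0.24      ]
5 rows |d|36mm rot0.1deg per row
[[-0.0344, 0.0106, 0.0028, 0.0008, -0.0007, 0.0006]]
0.01 45 [0.51  0.126] [0.541 0.139]
0.03 48 [0.51  0.126] [0.545 0.144]
0.05 48 [0.513 0.131] [0.543 0.148]
0.09 8 [0.514 0.144] [0.526 0.156]
0.11 45 [0.513 0.139] [0.532 0.16 ]
0.13 68 [0.514 0.14 ] [0.535 0.166]
```

>>> arm_command:
  targets:
    - [[-0.0345,0.0106,0.0028,0,0,0],[-0.0345,0.0106,0.0028,0,0,0],[-0.0345,0.0106,0.0028,0,0,0],[-0.0345,0.0106,0.0028,0,0,0],[-0.0345,0.0106,0.0028,0,0,0],[0,0,0,0,0,0],[0,0,0,0,0,0]]

```text
clock: 25.25
position: [0.5653, -0.0165, 0.2367]
ee_rot: [-2.297, -2.14, 0.001]
force: [-0.1, 1.4, -0.2]
width: 0.814
gripper_force: 0.0
```

```bash
python3 - <<'E'
from h import *
p,r=cur(); print(p,r.round(3))
im,W=get("wrist"); d=W-np.r_[O,0]; f=np.stack([d@FX,d@FY,W[...,2]],-1)*1000
m=((f[...,2]>104)&(f[...,2]<117)&(abs(f[...,1])<40)&(f[...,0]>60)&(f[...,0]<125)).astype(np.uint8)
n,l,st,c=cv2.connectedComponentsWithStats(m); k=1+np.argmax(st[1:,4]); g=f[l==k]
print(g.mean(0),cv2.minAreaRect(g[:,:2].astype(np.float32)))
plan(p,r,fr(.0897,.0012,.094),down(-.0737),1)
E
```

```text
[ 0.56534402 -0.01654462  0.23670303] [[ 0.071  0.998 -0.002]
 [ 0.998 -0.071  0.001]
 [ 0.001 -0.002 -1.   ]]
[ 88.75448591   2.35172521 109.12514179] ((89.73098754882812, 2.540098190307617), (35.60991668701172, 43.34114074707031), 89.67203521728516)
1 rows |d|143mm rot0.2deg per row
[[-0.0001, 0.0024, 0.1427, -0.0022, -0.0009, 0.003]]
```

>>> arm_command:
  targets:
    - [[0,0.0027,0.03,0,0,0],[0,0,0.04,0,0,0],[0,0,0.04,0,0,0],[0,0,0.022,0,0,0],[0,0,0.009,0,0,0],[0,0,0,0,0,0]]

```text
clock: 26.05
position: [0.5687, -0.0165, 0.0968]
ee_rot: [-2.297, -2.142, -0.001]
force: [-0.3, 0.3, 0.6]
width: 0.814
gripper_force: 0.0
```

>>> arm_command:
  targets:
    - [[0,0,0,0,0,0],[0,0,0,0,0,0],[0,0,0,0,0,0],[0,0,0,0,0,0],[0,0,0,0,0,0],[0,0,0,0,0,0],[0,0,0,0,0,0]]
  jaw: 0.0
  newtons: 45

```text
clock: 26.92
position: [0.5688, -0.0173, 0.0972]
ee_rot: [-2.298, -2.141, -0.002]
force: [-1.1, 0.3, 3.9]
width: 0.391
gripper_force: 45.0
```

```bash
python3 - <<'E'
from h import *
p,r=cur(); print(p)
up=p+.12*UP
t=np.array([.466,-.262,.16]); plan(up,r,t,down(np.deg2rad(2.25)),7)
t2=t.copy(); t2[2]=p[2]+.004+.006; print(t2)
E
```

```text
[ 0.56884818 -0.01725588  0.09717807]
7 rows |d|39mm rot0.9deg per row
[[-0.0359, -0.0122, 0.0081, 0.0001, -0.0001, -0.0157], [-0.0357, -0.0127, 0.0081, 0.0001, -0.0001, -0.0157], [-0.0355, -0.0133, 0.0081, 0.0001, -0.0001, -0.0157], [-0.0353, -0.0139, 0.0081, 0.0001, -0.0001, -0.0157], [-0.0351, -0.0144, 0.0082, 0.0001, -0.0001, -0.0157], [-0.0349, -0.015, 0.0082, 0.0001, -0.0001, -0.0157], [-0.0346, -0.0155, 0.0082, 0.0001, -0.0001, -0.0157]]
[ 0.466      -0.262       0.10717807]
```

Gripped. I lift, move towards the robot first to keep away from the toolbox, then go over the board.

>>> arm_command:
  targets:
    - [[0,0,-0.01,0,0,0],[0,0,-0.03,0,0,0],[0,0,-0.04,0,0,0],[0,0,-0.04,0,0,0],[-0.012,-0.03,0,0,0,0],[-0.012,-0.033,0,0,0,0],[-0.012,-0.033,0,0,0,0]]

```text
clock: 27.8
position: [0.4691, -0.0469, 0.217]
ee_rot: [-2.298, -2.141, -0.001]
force: [-0.1, -0.1, -2.4]
width: 0.389
gripper_force: 45.0
```

>>> arm_command:
  targets:
    - [[-0.035,0,0.004,0,0,-0.018],[-0.035,0,0.004,0,0,-0.018],[-0.035,0,0.004,0,0,-0.018],[-0.035,0,0.004,0,0,-0.018],[-0.035,0,0.004,0,0,-0.018],[-0.035,0,0.004,0,0,-0.018],[0,0,0,0,0,0],[0,0,0,0,0,0]]

```text
clock: 28.8
position: [0.4648, -0.2558, 0.1926]
ee_rot: [-2.179, -2.261, -0.001]
force: [0.0, 0.5, -4.0]
width: 0.389
gripper_force: 45.0
```

```bash
python3 - <<'E'
from h import *
s=arm.observe();p,r=cur(); print(s["clock"],p,s["force"],r.round(3),s["width"])
plan(p,r,np.array([.466,-.262,.125]),down(np.deg2rad(2.25)),1)
im,W=get("scene"); q=W[(abs(W[...,0]-p[0])<.1)&(abs(W[...,1]-p[1])<.05)&(W[...,2]>.03)&(W[...,2]<.18)]; print(len(q),np.percentile(q,[0.5,99.5],axis=0).round(3))
E
```

```text
28.8 [ 0.46476911 -0.25579119  0.19264477] [ 0.03572323  0.4503549  -3.95987343] [[-0.037  0.999 -0.   ]
 [ 0.999  0.037  0.002]
 [ 0.002 -0.    -1.   ]] 0.3886795778380562
1 rows |d|68mm rot0.2deg per row
[[-0.0064, 0.001, 0.0676, -0.0003, -0.0015, -0.0024]]
1759 [[ 0.379 -0.294  0.108]
 [ 0.523 -0.215  0.178]]
```

>>> arm_command:
  targets:
    - [[-0.006,0.001,0.02,0,0,0],[0,0,0.03,0,0,0],[0,0,0.02,0,0,0],[0,0,0.008,0,0,0],[0,0,0.004,0,0,0],[0,0,0.003,0,0,0],[0,0,0.002,0,0,0],[0,0,0,0,0,0]]

```text
clock: 29.85
position: [0.4664, -0.2622, 0.106]
ee_rot: [-2.18, -2.262, -0.002]
force: [0.3, -0.3, -4.7]
width: 0.388
gripper_force: 45.0
```

>>> arm_command:
  targets:
    - [[0,0,0.001,0,0,0],[0,0,0.001,0,0,0],[0,0,0,0,0,0]]

```text
clock: 30.22
position: [0.4663, -0.2621, 0.1037]
ee_rot: [-2.179, -2.262, -0.001]
force: [1.0, -0.5, -4.1]
width: 0.39
gripper_force: 45.0
```

>>> arm_command:
  targets:
    - [[0,0,0.001,0,0,0],[0,0,0.001,0,0,0],[0,0,0,0,0,0]]

```text
clock: 30.6
position: [0.4663, -0.2621, 0.1017]
ee_rot: [-2.179, -2.262, -0.001]
force: [0.8, -0.0, -3.9]
width: 0.388
gripper_force: 45.0
```

>>> arm_command:
  targets:
    - [[0,0,0.0005,0,0,0],[0,0,0,0,0,0]]

```text
clock: 30.85
position: [0.4663, -0.2621, 0.1012]
ee_rot: [-2.18, -2.262, -0.001]
force: [-0.3, 0.3, -2.7]
width: 0.389
gripper_force: 45.0
```

>>> arm_command:
  targets:
    - [[0,0,0.0005,0,0,0],[0,0,0,0,0,0]]

```text
clock: 31.1
position: [0.4663, -0.2622, 0.1011]
ee_rot: [-2.18, -2.262, -0.002]
force: [-2.0, 1.8, 5.4]
width: 0.392
gripper_force: 45.0
```

>>> arm_command:
  targets:
    - [[0,0,0,0,0,0],[0,0,0,0,0,0],[0,0,0,0,0,0],[0,0,0,0,0,0],[0,0,0,0,0,0],[0,0,0,0,0,0]]
  jaw: 0.085

```text
clock: 31.85
position: [0.4663, -0.2622, 0.1008]
ee_rot: [-2.179, -2.262, -0.001]
force: [0.1, -0.1, 0.1]
width: 0.921
gripper_force: 0.0
```

>>> arm_command:
  targets:
    - [[0,0,-0.03,0,0,0],[0,0,-0.05,0,0,0],[0,0,-0.05,0,0,0],[0,0,-0.05,0,0,0],[0,0,0,0,0,0],[0,0,0,0,0,0],[0,0,0,0,0,0]]

```text
clock: 32.72
position: [0.4656, -0.2618, 0.2794]
ee_rot: [-2.178, -2.261, 0.0]
force: [-0.2, -0.0, 0.9]
width: 0.924
gripper_force: 0.0
```

```bash
python3 - <<'E'
from h import *
s=arm.observe(); print(s["clock"],s["position"],s["force"])
im,W=get("scene"); save("s3",cv2.resize(im["pixels"][110:330,160:400],None,fx=2.6,fy=2.6))
E
```

```text
32.725 [ 0.46562894 -0.26184584  0.27940947] [-0.24266984 -0.00565535  0.88599403]
```

View pics/s3.png

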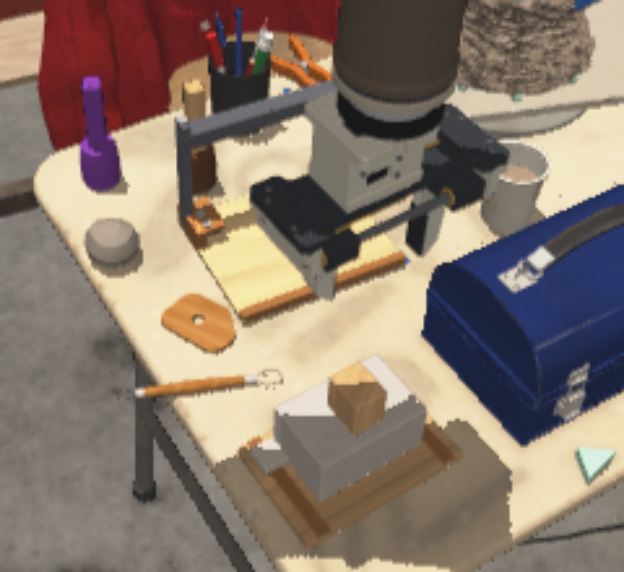

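The insert lies flat and upright on the middle of the board at (350,430), and the gripper is clear above it. The mallet stands upright behind the bar at (200,150), and the pot, clay ball and rib are in place.

```bash
python3 -c "
from cell import arm
print(arm.sign_off())"
```

```text
the job is handed in; nothing more can be done
None
```

I handed the job in at about 33 s: the insert was walked out clear of the grooves with alternate mallet taps and laid right way up on the middle of the ware board, the mallet stands upright on the table, and the pot, clay ball and rib look untouched; the sign-off gave no verdict.

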